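Raking-light check of a painted panel

ROBOT

A 6-joint arm with a two-finger parallel gripper is mounted at the origin on the work surface. World frame = base frame: x ahead of the robot, y to its left, z up, the work surface at z = 0. Lengths are in m, angles in rad, forces in N, time in s.
With the tool pointing down it reaches from about 0.3 to 0.75 m from the base axis. Payload 8.5 kg.
Tool frame: the origin (TCP) lies midway between the tips of the shut fingers; the grasp point (between the pads) lies 19 mm behind it; z points along the fingers, y is the line along which they close (so a half turn about z gives the same grasp; the last joint's range is limited). The gripper opens to 88 mm and grips with 3 to 60 N. Pads are 18 mm wide; open, the fingers measure 123 mm over their backs; the gripper's body (75 mm by 187 mm) begins 45 mm behind the grasp point.
Start: joints at [0.964, 0.381, 1.297, -0, 1.464, -0.215], TCP at [0.21, 0.508, 0.214] pointing down, gripper open.
Joint ranges: [-3.11, 3.11], [-0.89, 2.33], [0.22, 2.48], [-1.42, 4.56], [0.17, 2.85], [-2.88, 2.88]. Speed limits (rad/s): [2.39, 2.39, 3.14, 3.14, 3.14, 3.14].

INTERFACE

Orientations are given as a rotation vector (axis times angle).
In Python, from plant import bot gives the robot as it stands. Calls block until the motion is done:
- bot.move_pose(position, orientation): joint-space move of the TCP to a pose.
- bot.movel(position, vel=0.15, rot=None): straight line of the TCP; rot=None keeps the orientation; vel is the mean speed in m/s.
- bot.move_joints(angles): joint-space move.
- bot.command_gripper(opening, effort=None): finger opening in m; effort is the grip in N (None keeps the last); returns when the fingers have stopped.
- bot.hold(seconds).
- bot.ik(position, orientation): joint angles nearest the present ones, or None.
- bot.snapshot(name): name is "scene" or "side" or "wrist"; returns a dict with "color" (480x640x3 uint8, blue, green, red), "camera_matrix" (3x3 intrinsics, pixels), "pose" (4x4, takes a point from camera to world coordinates). Camera axes: x right, y up, looking along -z (the intrinsics and any distortion apply to the point x, -y, -z); pixel columns grow to the right and rows downward; lengths in m; the calibration is good to about 2 mm. A picture is of the moment at which its call begins. There is no depth.
A pose or a line that the arm cannot do raises bot.PlanningError and nothing moves.
- bot.hand_in(): hands the job in; it is judged then, once.
Trained networks look in a picture, given as the dict that the camera call returned (one of the last four; its "shot" number tells which), for a name from the list of things; names that differ only in an ending like _2 or _b are one class to them, and where a whole thing is asked for, a point or a joint stands for the part that bears it (a point fixed in the world has none). Each returns a list of dicts, best first, with "confidence" (0 to 1); they miss things now and then, are a little off and sometimes report something else, mostly with a low value. They report only what shows in the picture. A call takes as long as a camera call. They do not tell look-alikes from the thing itself.
- bot.boxes_of(picture, thing): "point" ([column, row] as shares, 0 to 1, of the picture: columns of its width, rows of its height, amid what is visible of it).
- bot.regions_of(picture, thing): "pixels" (480x640 bool, what is visible of it) and "point" ([column, row] as shares, 0 to 1, of the picture: columns of its width, rows of its height, amid what is visible of it).
- bot.spot_point(picture, thing): "point" ([column, row] as shares, 0 to 1, of the picture: columns of its width, rows of its height: a listed point, or the origin of a listed thing).
Readings, each from a call of its own:
- bot.current_time(): time.
- bot.current_joints(): joint angles.
- bot.current_joint_velocities(): joint speeds.
- bot.current_joint_efforts(): joint torques, N m.
- bot.current_ee_pos(): TCP position.
- bot.current_orientation(): TCP orientation.
- bot.current_contact_force(): force on the tool from outside, world axes, zero at the start.
- bot.current_ft_torque(): the same for the moment, N m.
- bot.current_opening(): finger opening in m.
- bot.current_grasp_force(): force on a finger pad.
Only numpy, scipy, OpenCV 4.12 (cv2) and the standard library are available. Lean on these libraries where they do the work, as an engineer would, in place of code of your own. Each camera call takes 0.05 s, during which the arm holds its last target. There are 200 camera calls.

TASK

Check the painted panel on the table in raking light. First turn the bench lamp's dimmer knob down to 2 on its 0-to-10 scale; then draw the torch lengthwise out of its cradle, tip it over until it is close to level and hold it raised beside the panel, its lens about 10 cm above the table and about 10 cm short of the panel's middle, pointing across the middle of the panel. Finish while holding it still there; do not touch the panel (its varnish is fresh) and leave everything else where it stands.

Things in the scene. Friction and masses are not known exactly. Their poses are not given: they have to be found in the camera images.
- dimmer (a joint): The lamp's dimmer: turning angle in rad, growing clockwise seen from above. 0 is at the tick for 0 (low stop), 4.712 (270 deg) at the tick for 10 (high stop), 0.4712 per tick, so the tick for 2 is 0.942. It turns against a light friction (0.03 N m) and stays where it is left.
- dimmer_grip (a point): Top of the dimmer's black bar grip, on its vertical axis, 52 mm above the table. Bar 42 mm long, 12 mm wide, 22 mm high, on a round black skirt 52 mm wide, top 30 mm above the table. The white line along half of the bar is the pointer. At joint 0 the pointer lies 135 deg counter-clockwise (seen from above) from the lamp's +x, and it turns clockwise as the joint grows.
- lamp: White bench lamp, fixed: base 240 x 150 x 24 mm, origin under its centre, x lengthwise, away from the robot at yaw 0. Dimmer at x = -60 mm; 11 black ticks round it, 0, 5 and 10 longer: tick v lies 135 - 27 v deg counter-clockwise from +x: 0 near left, 5 away from the robot, 10 near right; 2 is the third tick. Column at x = 100, y = 50 mm; lamp head beyond it, above z = 320 mm.
- torch: Black cordless inspection torch, 150 mm long, 0.12 to 0.26 kg, already lit. Origin at the centre of its tail end, z axis from tail to lens. Barrel 26 mm in diameter from z = 0 to 108 mm, widening to the 35 mm head at z = 119 to 150 mm. It stands tail down in the cradle, leaning back about 35 deg from upright; the barrel is free to grip from z = 60 to 105 mm. Centre of mass near z = 85 mm.
- torch_lens (a point): Centre of the torch's lens, on its axis, 150 mm from the tail.
- torch_aim (a point): Point in the torch's beam: on its axis, 100 mm ahead of the lens (250 mm from the tail).
- cradle: The torch's grey cradle, fixed: foot 120 x 85 x 15 mm with a round cup leaning 30 deg from upright towards its own +x (away from the robot at yaw 0). Origin at table height, 15 mm in +x from the middle of the cup's bottom; z up.
- cradle_seat (a point): Centre of the cup's inner floor, 21 mm above the table: the torch's tail rests there.
- cradle_mouth (a point): Centre of the cup's mouth, 61 mm above the table and 46 mm from the seat along the cup's leaning axis. The cup is 30 mm wide inside and 41 mm outside.
- panel: The painted wooden panel lying on the table, 200 x 200 x 20 mm, paint relief up to 22 mm above the table; origin at the centre of its underside, sides along x and y. Loose, 0.7 kg; not to be touched.
- brush_tin: Steel tin, 90 mm wide and 110 mm high, full of brushes up to 230 mm high, beyond the panel. Origin under its centre. Leave alone, like all that follows.
- tube_a: Paint tube lying on the table, 145 x 36 x 29 mm, between robot and panel, left. Origin below its middle.
- tube_b: Paint tube like the other, between robot and panel, right. Origin below its middle.
- pigment_jar: Amber jar, 60 mm wide, 65 mm high, beyond the panel, right. Origin under its centre.
- medium_bottle: Small green glass bottle, 48 mm wide, 110 mm high, beyond the panel, left. Origin under its centre.
- tape_roll: Roll of masking tape lying flat, 90 mm wide, 24 mm high, far right. Origin under its centre.
- palette_knife: Palette knife, 220 mm long, lying at the left side of the table. Origin below its middle.
- flat_brush: Brush, 200 mm long, lying at the right side of the table. Origin below its middle.
Things that resemble listed ones, but are neither listed nor needed, are in the scene too. Leave any green look-alike of the flat_brush alone.

How it is judged:
On the way, in this order (a step that is already met when the one before it is completed fails the run):
1. the dimmer is turned to 2 and left there, while the torch still stands in its cradle (value of joint dimmer between 0.792 and 1.092 rad and contact force between the fingers and lamp below 0.1 N and distance between torch and cradle_seat below 0.015 m), for 0.3 s.
2. the torch is drawn out of its cradle, held by the fingers (distance between torch and cradle_seat above 0.06 m and contact force between the fingers and torch above 1 N and contact force between torch and cradle below 0.1 N), for 0.2 s.
At the end, for the whole second after the job is handed in: Dimmer at 2 within 0.15 rad. Fingers hold the torch still, clear of all else: tail over 50 mm and lens 50-170 mm above the table, axis within 25 deg of level, the point on its axis 100 mm ahead of the lens within 60 mm of the panel's middle seen from above (value of joint dimmer between 0.792 and 1.092 rad and contact force between the fingers and torch above 1.5 N and contact force between torch and cradle below 0.1 N and contact force between torch and lamp below 0.1 N and contact force between torch and panel below 0.1 N and contact force between torch and brush_tin below 0.1 N and contact force between torch and tube_a below 0.1 N and contact force between torch and tube_b below 0.1 N and contact force between torch and pigment_jar below 0.1 N and contact force between torch and medium_bottle below 0.1 N and contact force between torch and tape_roll below 0.1 N and contact force between torch and palette_knife below 0.1 N and contact force between torch and flat_brush below 0.1 N and height (world z) of each of torch, torch_lens above 0.05 m and height (world z) of torch_lens below 0.17 m and angle between torch's own z axis and vertical between 1.13 and 2.01 rad and horizontal distance between torch_aim and panel below 0.06 m and linear speed of torch below 0.03 m/s and angular speed of torch below 0.2 rad/s); the arm keeps its last pose, push and grip.
It fails at once if the panel is touched or shifted (contact force between panel and torch above 0.5 N or contact force between panel and the arm above 0.5 N or contact force between panel and the fingers above 0.5 N or distance of panel from where it was at the start of the episode above 0.01 m).
It fails at once if something else on the table is knocked out of its place (distance of any of brush_tin, tube_a, tube_b, pigment_jar, medium_bottle, tape_roll, palette_knife, flat_brush from where it was at the start of the episode above 0.025 m).
It also fails if it takes over 72 s, if anything falls off the work surface, if the arm or the gripper's body presses on something with over 40 N, if the wrist force passes 120 N, or if a joint passes its speed limit or range.

## Working session

There is one attempt and no reset: what is moved stays moved. The work goes in short steps, each a Python script; the robot and the scene stay as the last script left them, time stands still between calls to the robot, and variables do not carry over. Pictures are saved under pics/ and viewed, at most 10 in all, crops included, and the job is handed in when it is done.

```bash
mkdir -p pics; ls; cat > h.py <<'E'
import numpy as np, cv2
from plant import bot
from scipy.spatial.transform import Rotation as R
def ray(s,p):
    K=np.array(s["camera_matrix"]);T=np.array(s["pose"])
    u=p[0]*640;v=p[1]*480
    d=np.array([(u-K[0,2])/K[0,0],-(v-K[1,2])/K[1,1],-1.])
    d=T[:3,:3]@d
    return T[:3,3],d/np.linalg.norm(d)
def tri(rs):
    A=np.zeros((3,3));b=np.zeros(3)
    for o,d in rs:
        P=np.eye(3)-np.outer(d,d);A+=P;b+=P@o
    x=np.linalg.solve(A,b)
    return x,[float(np.linalg.norm((np.eye(3)-np.outer(d,d))@(x-o))) for o,d in rs]
def onz(s,p,z):
    o,d=ray(s,p);return o+d*(z-o[2])/d[2]
def proj(s,X):
    K=np.array(s["camera_matrix"]);T=np.array(s["pose"])
    c=T[:3,:3].T@(np.asarray(X)-T[:3,3]);return np.array([K[0,0]*c[0]/-c[2]+K[0,2],K[1,1]*-c[1]/-c[2]+K[1,2]])
E
python3 - <<'E'
from h import *
S={n:bot.snapshot(n) for n in("scene","side")}
for n in S: cv2.imwrite(f"pics/{n}0.png",S[n]["color"])
for n in S: print(n,np.round(S[n]["pose"],3).tolist(),np.round(S[n]["camera_matrix"],1).tolist(), [k for k in S[n]])
for t in["dimmer_grip","torch_lens","torch","cradle_seat","cradle_mouth","cradle","lamp","panel","brush_tin","tube_a","pigment_jar","medium_bottle","tape_roll","palette_knife","flat_brush"]:
  for n in S:
    r=bot.spot_point(S[n],t)
    print(t,n,[(np.round(np.array(q["point"])*[640,480]).tolist(),round(q["confidence"],2),np.round(onz(S[n],q["point"],0),3)[:2].tolist()) for q in r[:3]])
E
```

```text
pics
scene [[-0.707, -0.381, 0.596, 1.428], [0.708, -0.368, 0.603, 0.89], [-0.01, 0.848, 0.53, 0.952], [0.0, 0.0, 0.0, 1.0]] [[566.7, 0.0, 328.1], [0.0, 566.7, 236.0], [0.0, 0.0, 1.0]] ['color', 'camera_matrix', 'pose', 'shot']
side [[0.863, 0.362, -0.353, 0.071], [-0.506, 0.615, -0.606, -0.849], [-0.003, 0.701, 0.713, 1.112], [0.0, 0.0, 0.0, 1.0]] [[447.0, 0.0, 315.9], [0.0, 447.0, 239.1], [0.0, 0.0, 1.0]] ['color', 'camera_matrix', 'pose', 'shot']
dimmer_grip scene [([451.0, 317.0], 0.56, [0.415, 0.311]), ([239.0, 308.0], 0.33, [0.776, -0.111]), ([266.0, 333.0], 0.17, [0.788, 0.019])]
dimmer_grip side [([250.0, 198.0], 0.56, [0.512, 0.412]), ([339.0, 205.0], 0.16, [0.785, 0.206])]
torch_lens scene [([238.0, 210.0], 0.76, [0.455, -0.533])]
torch_lens side [([392.0, 293.0], 0.7, [0.706, -0.229]), ([322.0, 251.0], 0.7, [0.609, 0.037]), ([362.0, 329.0], 0.55, [0.551, -0.29])]
torch scene [([265.0, 238.0], 0.84, [0.506, -0.327])]
torch side [([360.0, 327.0], 0.68, [0.549, -0.28])]
cradle_seat scene [([266.0, 238.0], 0.76, [0.503, -0.324])]
cradle_seat side [([359.0, 327.0], 0.92, [0.548
[... 879 characters left out ...]
0], 0.81, [0.798, -0.111])]
medium_bottle scene [([325.0, 366.0], 0.63, [0.765, 0.205])]
medium_bottle side [([340.0, 203.0], 0.62, [0.796, 0.215]), ([356.0, 431.0], 0.23, [0.372, -0.525])]
tape_roll scene [([207.0, 281.0], 0.78, [0.764, -0.269]), ([268.0, 335.0], 0.66, [0.79, 0.027]), ([450.0, 317.0], 0.33, [0.419, 0.309])]
tape_roll side [([418.0, 293.0], 0.63, [0.774, -0.27])]
palette_knife scene [([527.0, 356.0], 0.73, [0.411, 0.52])]
palette_knife side [([218.0, 190.0], 0.53, [0.427, 0.522])]
flat_brush scene [([306.0, 210.0], 0.73, [0.292, -0.366]), ([259.0, 200.0], 0.69, [0.36, -0.536])]
flat_brush side [([354.0, 431.0], 0.88, [0.368, -0.522]), ([300.0, 392.0], 0.57, [0.301, -0.367])]
```

View pics/scene0.png

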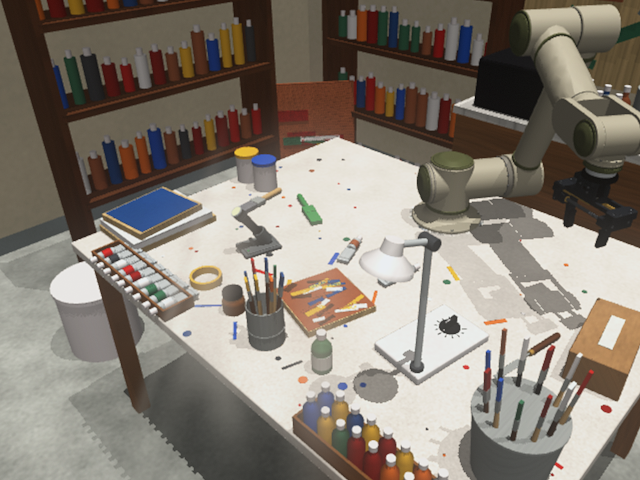

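View pics/side0.png

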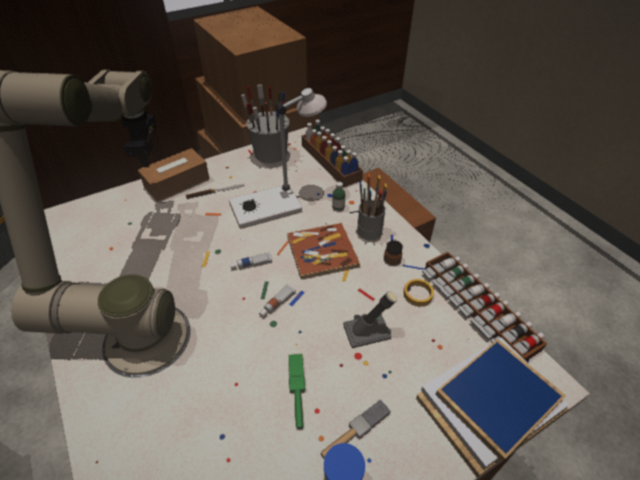

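The scene view shows the lamp with its dimmer at (450,322), the torch in its cradle at (258,230), the panel at (325,298), and the green brush look-alike at (308,208). The side view shows the dimmer at (250,205), cradle and torch at (372,320), panel at (322,250), and the real brush at (356,430). Next I triangulate and look at the dimmer with the wrist camera.

```bash
python3 - <<'E'
from h import *
S={n:bot.snapshot(n) for n in("scene","side")}
def T(a,b,n):
    x,e=tri([ray(S["scene"],np.array(a)/[640,480]),ray(S["side"],np.array(b)/[640,480])]);print(n,np.round(x,3),np.round(e,4))
T((451,317),(250,198),"dimgrip");T((434,346),(267,207),"lamp");T((388,264),(312,103),"head");T((432,243),(286,103),"coltop")
T((265,238),(360,327),"torch tail");T((266,238),(359,327),"seat");T((261,229),(368,319),"mouth");T((238,210),(392,293),"lens");T((264,245),(361,331),"cradle");T((324,300),(323,251),"panel")
w=bot.snapshot("wrist");Tc=np.array(w["pose"]);p=np.array(bot.current_ee_pos());Ro=R.from_rotvec(bot.current_orientation()).as_matrix()
print(np.round(Ro,3).tolist(),"cam in tool",np.round(Ro.T@(Tc[:3,3]-p),3),np.round(Ro.T@Tc[:3,:3],3).tolist(),np.array(w["camera_matrix"])[0])
E
```

```text
dimgrip [0.487 0.348 0.062] [0.0044 0.0044]
lamp [0.543 0.341 0.   ] [0.008 0.008]
head [0.757 0.359 0.357] [0.0043 0.0043]
coltop [0.668 0.386 0.371] [0.0087 0.0087]
torch tail [ 0.535 -0.294  0.028] [0.0032 0.0032]
seat [ 0.533 -0.292  0.028] [0.0033 0.0033]
mouth [ 0.549 -0.299  0.064] [0.0081 0.0081]
lens [ 0.614 -0.311  0.152] [0.0058 0.0058]
cradle [ 0.54  -0.295  0.005] [0.003 0.003]
panel [0.606 0.032 0.007] [0.0052 0.0052]
[[-0.924, 0.382, -0.0], [0.382, 0.924, 0.0], [0.0, 0.0, -1.0]] cam in tool [ 0.084 -0.    -0.17 ] [[-0.0, 0.947, 0.322], [1.0, 0.0, 0.0], [-0.0, 0.322, -0.947]] [352.1928937    0.         312.37884049]
```

```bash
cat >> h.py <<'E'
def down(a): # tool down, tool x axis at heading a+pi
    x=np.array([-np.cos(a),-np.sin(a),0]);z=np.array([0,0,-1.]);return R.from_matrix(np.column_stack([x,np.cross(z,x),z])).as_rotvec()
E
python3 - <<'E'
from h import *
G=[]
for i,(p,a) in enumerate([((.44,.30,.22),.4),((.5,.40,.20),.4)]):
    bot.move_pose(p,down(a));bot.hold(.3)
    s=bot.snapshot("wrist");G.append(s);cv2.imwrite(f"pics/w{i}.png",s["color"])
for t in("dimmer_grip","lamp"):
    r=[bot.spot_point(s,t) for s in G]
    for q in r: print(t,[(np.round(np.array(z["point"])*[640,480]),z["confidence"]) for z in q[:2]])
    if all(r): print(tri([ray(s,q[0]["point"]) for s,q in zip(G,r)]))
np.save("G.npy",G,allow_pickle=True)
print(bot.current_time())
# rectify top view at z=0.024 around dimmer, from view 0
def rect(s,c,z,half,n=500):
    w=np.array([[c[0]+half,c[1]+half,z],[c[0]+half,c[1]-half,z],[c[0]-half,c[1]-half,z],[c[0]-half,c[1]+half,z]])
    H=cv2.getPerspectiveTransform(np.float32([proj(s,x) for x in w]),np.float32([[0,0],[n,0],[n,n],[0,n]]))
    return cv2.warpPerspective(s["color"],H,(n,n))
c=(.487,.348)
cv2.imwrite("pics/rect.png",np.hstack([cv2.resize(rect(G[0],c,.024,.09),(400,400)),cv2.resize(rect(G[1],c,.052,.09),(400,400))]))
E
```

```text
dimmer_grip [(array([332., 265.]), 0.57), (array([167.,  66.]), 0.21)]
dimmer_grip [(array([263., 176.]), 0.91)]
(array([0.48439085, 0.34251487, 0.0473117 ]), [0.001187999575478668, 0.0011879995754787845])
lamp [(array([309., 289.]), 0.88)]
lamp [(array([248., 215.]), 0.94)]
(array([0.53802562, 0.33918883, 0.00530519]), [0.0018053616590811867, 0.001805361659081137])
4.4417
```

View pics/rect.png

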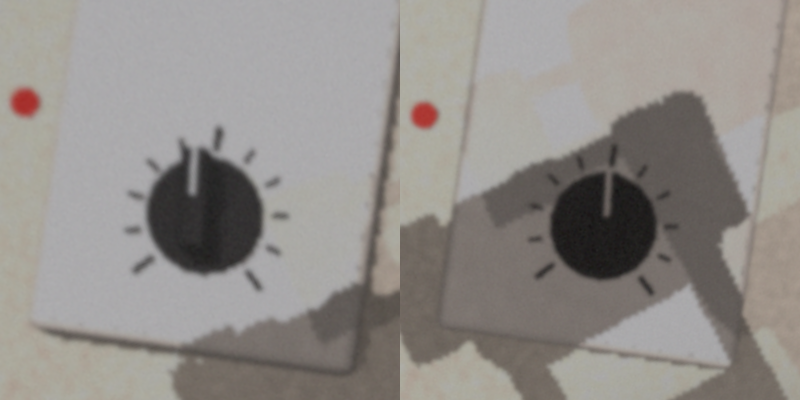

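```bash
cat >> h.py <<'E'
from scipy.optimize import differential_evolution as DE
def val(s,P):
    g=cv2.GaussianBlur(cv2.cvtColor(s["color"],cv2.COLOR_BGR2GRAY),(3,3),0).astype(np.float32)
    uv=np.array([proj(s,p) for p in P],np.float32)
    return cv2.remap(g,uv[None,:,0],uv[None,:,1],cv2.INTER_LINEAR)[0]
def ring(c,ang,r,z): return [(c[0]+r*np.cos(t),c[1]+r*np.sin(t),z) for t in ang]
def fit_ticks(s,c0):
    k=np.radians(135-27*np.arange(11));m=np.radians(135-27*(np.arange(10)+.5))
    f=lambda q:sum(val(s,ring(q,q[2]+k,q[3],.024)).mean()-val(s,ring(q,q[2]+m,q[3],.024)).mean() for _ in[0])
    r=DE(f,[(c0[0]-.01,c0[0]+.01),(c0[1]-.01,c0[1]+.01),(-.3,.1),(.029,.037)],seed=1,maxiter=60,popsize=12);return r.x,r.fun
def fit_ptr(s,c,rng):
    rr=np.linspace(.004,.018,8)
    def f(q):
        L=[(q[0]+r*np.cos(q[2]),q[1]+r*np.sin(q[2]),.052) for r in rr];O=[(q[0]-r*np.cos(q[2]),q[1]-r*np.sin(q[2]),.052) for r in rr]
        return val(s,O).mean()-val(s,L).mean()
    r=DE(f,[(c[0]-.004,c[0]+.004),(c[1]-.004,c[1]+.004),rng],seed=1,maxiter=60,popsize=12);return r.x,r.fun
E
python3 - <<'E'
from h import *
G=np.load("G.npy",allow_pickle=True)
for s in G:
    t,f=fit_ticks(s,(.482,.345));p,g=fit_ptr(s,t[:2],(-.5,.5))
    print(t.round(4),round(f),"yaw",np.degrees(t[2]).round(1),"| ptr",p.round(4),np.degrees(p[2]).round(1),round(g),"joint",round(np.radians(135)-p[2]+t[2],3))
for a in(-3,30,73): print(a,bot.ik((.482,.344,.04),down(np.radians(a))))
E
```

```text
[ 0.4792  0.3453 -0.1425  0.0337] -57 yaw -8.2 | ptr [ 0.4832  0.3456 -0.1252] -7.2 -87 joint 2.339
[ 0.4792  0.3454 -0.1461  0.0327] -35 yaw -8.4 | ptr [ 0.4819  0.3453 -0.0889] -5.1 -63 joint 2.299
-3 [ 0.42010692  0.62565955  1.41620034  0.          1.09973276 -1.09832953]
30 [ 0.42010692  0.62565955  1.41620034  0.          1.09973276 -1.67428818]
73 [ 4.20106924e-01  6.25659545e-01  1.41620034e+00 -4.44089210e-16
  1.09973276e+00 -2.42477976e+00]
```

```bash
python3 - <<'E'
from h import *
c=(.4800,.3453);D=lambda a:down(np.radians(a))
bot.command_gripper(.045,15)
bot.move_pose((*c,.12),D(-4));bot.movel((*c,.038),vel=.08)
print(bot.current_contact_force());bot.command_gripper(0,15)
print(bot.current_opening(),bot.current_grasp_force(),bot.current_contact_force())
for a in(34,72.7): bot.move_pose((*c,.038),D(a))
bot.hold(.3);print(bot.current_ft_torque(),bot.current_contact_force())
bot.command_gripper(.045);bot.movel((*c,.13),vel=.1)
bot.move_pose((.44,.30,.22),D(40));bot.hold(.3)
s=bot.snapshot("wrist");t,f=fit_ticks(s,c);p,g=fit_ptr(s,(.482,.345),(.6,1.9))
print(t,f,p,g,"joint",np.radians(135)-p[2]+t[2],bot.current_time())
w=np.array([[.55,.415,.024],[.55,.275,.024],[.41,.275,.024],[.41,.415,.024]])
H=cv2.getPerspectiveTransform(np.float32([proj(s,x) for x in w]),np.float32([[0,0],[400,0],[400,400],[0,400]]))
cv2.imwrite("pics/dim1.png",cv2.warpPerspective(s["color"],H,(400,400)))
E
```

```text
[-0.41450965  0.25797457 -0.80613557]
4.161689898875498e-05 0.0 [-0.00489784 -0.30420955 -0.7699008 ]
[ 0.10314808  0.02278754 -0.00762574] [-0.5412427  -0.79202634  0.07394436]
[ 0.47941832  0.34522502 -0.14569972  0.03358426] -62.30217742919922 [0.485971   0.34232531 0.71559442] -90.7177734375 joint 1.494900351366896 12.0667
```

View pics/dim1.png

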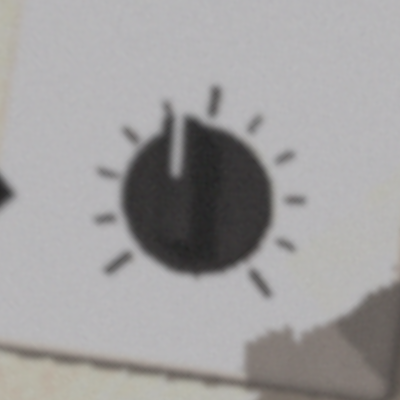

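The image shows the pointer still at about -5° (line from (175,175) to (180,118)), so the fingers closed to 0 without catching the bar. I'll find out why.

```bash
python3 - <<'E'
from h import *
c=(.4800,.3453);D=lambda a:down(np.radians(a))
bot.command_gripper(.06,15)
bot.move_pose((*c,.12),D(-4));bot.movel((*c,.038),vel=.08);bot.hold(.2)
print(bot.current_ee_pos(),bot.current_orientation(),D(-4),bot.current_opening(),bot.current_contact_force())
a=bot.snapshot("wrist")["color"];s=bot.snapshot("side")
u=proj(s,(.48,.345,.05)).astype(int);b=s["color"][u[1]-50:u[1]+50,u[0]-50:u[0]+50]
s=bot.snapshot("scene");u=proj(s,(.48,.345,.05)).astype(int);e=s["color"][u[1]-50:u[1]+50,u[0]-50:u[0]+50]
r=lambda i,w,h:cv2.resize(i,(w,h),interpolation=cv2.INTER_CUBIC)
cv2.imwrite("pics/miss.png",np.vstack([np.hstack([r(b,300,300),r(e,300,300)]),np.hstack([r(a,400,300),np.zeros((300,200,3),np.uint8)])]))
E
```

```text
[0.4801638  0.34535676 0.03837555] [1.09595985e-01 3.13900669e+00 4.53562575e-04] [0.10964    3.13967888 0.        ] 0.06018264435309743 [0.04343888 0.48878516 0.3742671 ]
```

View pics/miss.png

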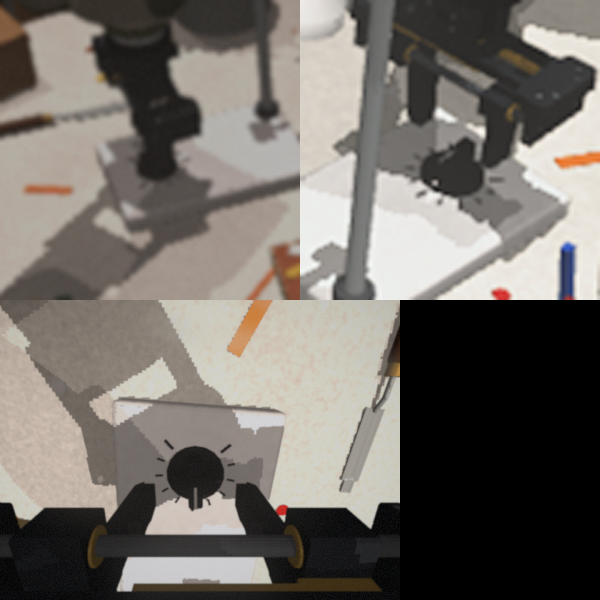

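The open fingers do appear to straddle the bar at wrist crop (195,487). I'll close again here and watch closely.

```bash
python3 - <<'E'
from h import *
r=lambda i:cv2.resize(i,(390,390),interpolation=cv2.INTER_CUBIC)
def crop():
    o=[]
    for n in("scene","wrist"):
        s=bot.snapshot(n);p=np.array(bot.current_ee_pos());y=R.from_rotvec(bot.current_orientation()).apply([0,1,0]);h=bot.current_opening()/2
        im=s["color"].copy()
        k=4 if n=="scene" else 2; im=cv2.resize(im,None,fx=k,fy=k,interpolation=cv2.INTER_CUBIC)
        for q,col in((p+h*y,(0,0,255)),(p-h*y,(0,0,255)),(np.array([.48,.3453,.052]),(0,255,0))):
            cv2.circle(im,tuple((proj(s,q)*k).astype(int)),3,col,-1)
        u=(proj(s,p)*k).astype(int);y0=max(0,min(u[1]-195,im.shape[0]-390));o.append(im[y0:y0+390,u[0]-195:u[0]+195])
    return np.hstack(o)
for w in(.03,.02,.014,.010,.0):
    bot.command_gripper(w,15);print(w,bot.current_opening(),bot.current_grasp_force(),bot.current_contact_force())
cv2.imwrite("pics/close.png",crop())
E
```

```text
0.03 0.030108929349978726 0.0 [-0.7841656  -0.64445479 -0.19741062]
0.02 0.0197977863024814 0.0 [ 0.06378607 -0.55200003  0.34169419]
0.014 0.014187151513307135 0.0 [-0.42453797 -0.66080028  0.23050062]
0.01 0.009879658665512351 0.0 [-0.25798129 -0.83306209 -0.69946677]
0.0 0.0001601863113050813 0.0 [0.71254854 0.65745405 0.41001692]
```

View pics/close.png

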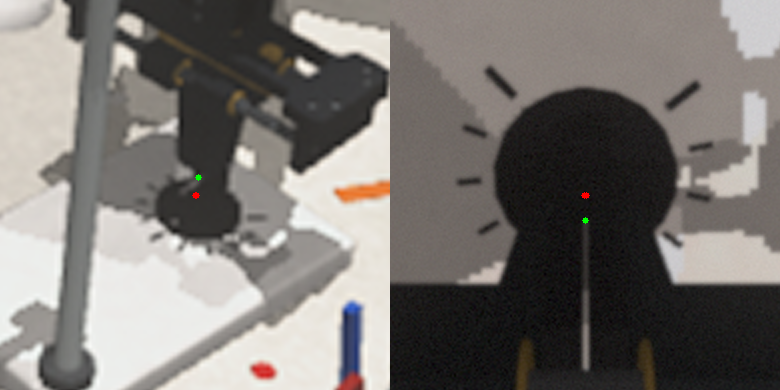

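```bash
python3 - <<'E'
from h import *
c=(.4800,.3453)
for z in np.arange(.037,.020,-.001):
    bot.movel((*c,z),vel=.02);bot.hold(.1);f=np.mean([bot.current_contact_force() for _ in range(4)],0)
    if abs(f[2])>2.5: break
print(z,f,bot.current_ee_pos(),bot.current_opening())
E
```

```text
0.02699999999999999 [-1.74641507 -1.52759164  8.47056981] [0.48015959 0.34540459 0.02798595] 0.0003095926352236361
```

```bash
python3 - <<'E'
from h import *
bot.movel((.48,.3453,.029),vel=.02)
o=[]
for n,k in(("scene",7),("side",7)):
    s=bot.snapshot(n);im=cv2.resize(s["color"],None,fx=k,fy=k,interpolation=cv2.INTER_CUBIC)
    for q,c in(((.48,.3453,.03),(0,255,0)),((.48,.3453,.052),(255,255,0)),(bot.current_ee_pos(),(0,0,255))): cv2.circle(im,tuple((proj(s,q)*k).astype(int)),3,c,-1)
    u=(proj(s,(.48,.345,.05))*k).astype(int);o.append(im[u[1]-250:u[1]+250,u[0]-200:u[0]+200])
cv2.imwrite("pics/z.png",cv2.convertScaleAbs(np.hstack(o),alpha=1.6,beta=25))
E
```

```text
(no output)
```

View pics/z.png

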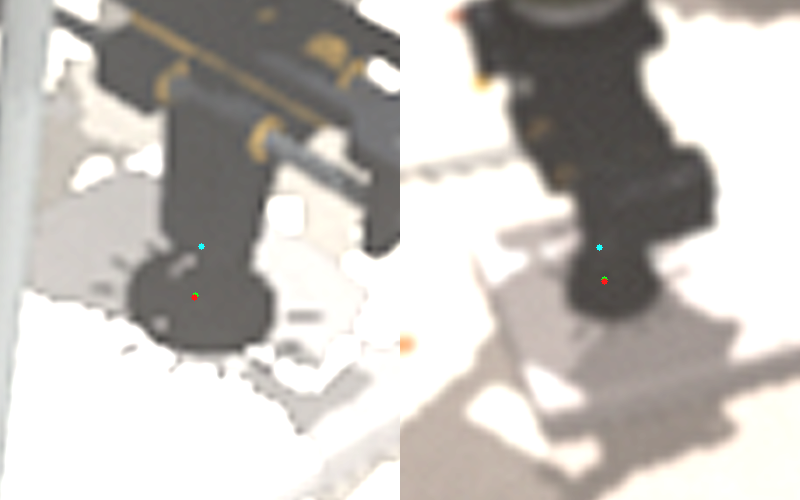

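The fingertips in the wrist and scene crops sit about 24 mm above where the reported TCP projects: shut tips at wrist (585,235) against a TCP at (585,195). Contact also came at TCP z=0.028, where the bar top is at 0.052. So the real tips lie about 24 mm behind the reported TCP, and I'll grip lower, checking force on the way down.

```bash
python3 - <<'E'
from h import *
c=(.4800,.3453);D=lambda a:down(np.radians(a));print(bot.current_time())
bot.movel((*c,.034),vel=.1)
bot.command_gripper(.04,15)
f0=np.array(bot.current_contact_force());ok=True
for z in(.024,.018,.013):
    bot.movel((*c,z),vel=.05)
    f=np.array(bot.current_contact_force())
    if abs(f[2]-f0[2])>5: ok=False;print("contact",z,f);break
if ok:
    bot.command_gripper(0,15);print(bot.current_opening(),bot.current_grasp_force(),bot.current_contact_force(),bot.current_time())
E
```

```text
20.975
0.011674604595776475 14.98143419623375 [-0.57655176 -0.30229741  0.5083236 ] 23.35
```

```bash
python3 - <<'E'
from h import *
c=(.4800,.3453);D=lambda a:down(np.radians(a))
for a in(34,72.7): bot.move_pose((*c,.013),D(a))
bot.hold(.2);print(bot.current_ft_torque(),bot.current_contact_force(),bot.current_opening())
bot.command_gripper(.04);bot.movel((*c,.09),vel=.12)
bot.move_pose((.44,.30,.2),D(40));bot.hold(.2)
s=bot.snapshot("wrist");t,f=fit_ticks(s,c);p,g=fit_ptr(s,(.4815,.3453),(-.3,2.2))
print(t,f,p,g,"joint",np.radians(135)-p[2]+t[2],bot.current_time())
w=np.array([[.55,.415,.024],[.55,.275,.024],[.41,.275,.024],[.41,.415,.024]])
H=cv2.getPerspectiveTransform(np.float32([proj(s,x) for x in w]),np.float32([[0,0],[400,0],[400,400],[0,400]]))
cv2.imwrite("pics/dim2.png",cv2.warpPerspective(s["color"],H,(400,400)))
E
```

```text
[0.86278358 0.51217934 0.02525589] [-2.39228349  4.96780575  1.79679727] 0.011977258051045351
[ 0.47921055  0.34528833 -0.14388351  0.03436242] -62.451416015625 [0.48165598 0.3487336  1.37640186] -98.160888671875 joint 0.8359091157868644 27.1
```

View pics/dim2.png

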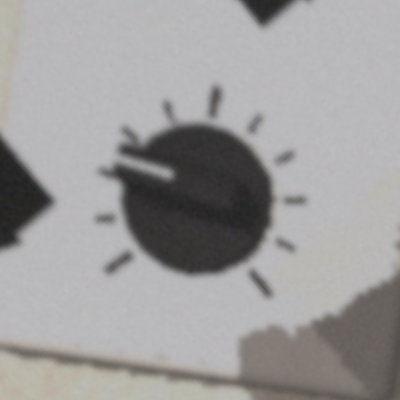

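Pointer runs from (172,176) to (118,160), between the ticks at heading 73.5°, so the joint is about 0.93 (tick 2). The dimmer is done, so next I measure the panel and torch with the wrist camera.

```bash
python3 - <<'E'
from h import *
D=lambda a:down(np.radians(a))
V=[]
def go(p,a):
    bot.move_pose(p,D(a));bot.hold(.15);s=bot.snapshot("wrist");return s
s=go((.50,.02,.30),0);r=bot.spot_point(s,"panel");print("panel",[(onz(s,q["point"],0).round(3),q["confidence"]) for q in r[:2]])
V=[go((.50,-.24,.30),-10),go((.50,-.36,.27),-40),bot.snapshot("scene"),bot.snapshot("side")]
np.save("V.npy",V,allow_pickle=True)
for i in(0,1): cv2.imwrite(f"pics/t{i}.png",V[i]["color"])
for t in("torch","torch_lens","cradle_seat","cradle_mouth","cradle"):
    r=[bot.spot_point(v,t) for v in V]
    for i,q in enumerate(r): print(t,i,[(np.round(np.array(z["point"])*[640,480]).tolist(),round(z["confidence"],2)) for z in q[:2]])
    if all(r[:2]): x,e=tri([ray(v,q[0]["point"]) for v,q in zip(V[:2],r[:2])]);print("  wrist",x.round(4),np.round(e,4))
print(bot.current_time())
cv2.imwrite("pics/t01.png",np.hstack([cv2.resize(V[i]["color"],(400,300)) for i in(0,1)]))
E
```

```text
panel [(array([0.602, 0.031, 0.   ]), 0.61)]
torch 0 []
torch 1 [([371.0, 186.0], 0.53)]
torch 2 [([266.0, 238.0], 0.73)]
torch 3 [([357.0, 326.0], 0.88)]
torch_lens 0 [([254.0, 328.0], 0.94)]
torch_lens 1 [([423.0, 287.0], 0.71)]
torch_lens 2 [([236.0, 216.0], 0.61), ([264.0, 332.0], 0.36)]
torch_lens 3 [([390.0, 294.0], 0.58), ([359.0, 328.0], 0.21)]
  wrist [ 0.6069 -0.3191  0.1545] [0.0004 0.0004]
cradle_seat 0 [([275.0, 218.0], 0.95)]
cradle_seat 1 [([371.0, 179.0], 0.72)]
cradle_seat 2 [([267.0, 241.0], 0.85)]
cradle_seat 3 [([360.0, 331.0], 0.87)]
  wrist [ 0.5276 -0.2932  0.0264] [0.0009 0.0009]
cradle_mouth 0 [([267.0, 247.0], 0.81)]
cradle_mouth 1 [([381.0, 208.0], 0.65)]
cradle_mouth 2 [([258.0, 228.0], 0.76)]
cradle_mouth 3 [([366.0, 321.0], 0.88)]
  wrist [ 0.5537 -0.3047  0.0584] [0.001 0.001]
cradle 0 [([277.0, 227.0], 0.92)]
cradle 1 [([370.0, 184.0], 0.56), ([484.0, 298.0], 0.27)]
cradle 2 [([261.0, 245.0], 0.88)]
cradle 3 [([362.0, 328.0], 0.92)]
  wrist [ 0.5417 -0.2971  0.0025] [0.0032 0.0032]
31.5833
```

View pics/t01.png

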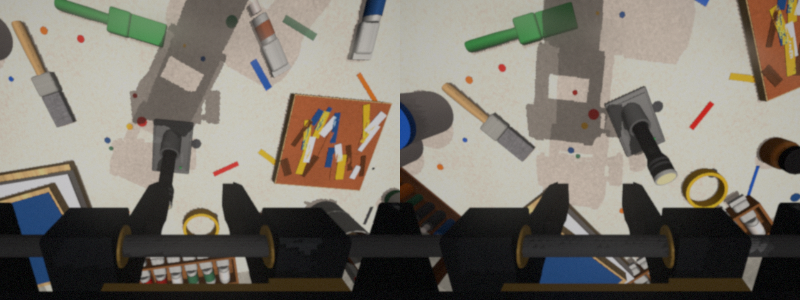

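```bash
cat > plan.py <<'E'
from h import *
tail=np.array([.529,-.293,.023]);lens=np.array([.608,-.318,.148])
u=(lens-tail)/np.linalg.norm(lens-tail);h=np.arctan2(u[1],u[0])
def pose(P,hd,el,sg,off=.040): # grasp point P, torch heading, elevation; returns tcp, rotvec
    uu=np.array([np.cos(el)*np.cos(hd),np.cos(el)*np.sin(hd),np.sin(el)]);z=np.array([np.sin(el)*np.cos(hd),np.sin(el)*np.sin(hd),-np.cos(el)])
    x=sg*uu;return P+off*z,R.from_matrix(np.column_stack([x,np.cross(z,x),z])).as_rotvec(),z,uu
el=np.arcsin(u[2]);P=tail+.082*u;C=np.array([.604,.031,0])
def fin(hd,z=.10,e=0.): return C-.165*np.array([np.cos(hd),np.sin(hd),0])+[0,0,z]
E
python3 - <<'E'
from plan import *
print(np.degrees([h,el]),P)
for sg in(-1,1):
    t,r,z,uu=pose(P,h,el,sg)
    for n,p in(("pre",t-.1*z),("grasp",t),("lift",t+.1*uu)):
        q=bot.ik(p,r);print(sg,n,p.round(3),None if q is None else q.round(2))
    for hd in(0,.3,.6,1.57):
        for e in (0,.15,-.15):
            t2,r2,_,_=pose(fin(hd),hd,e,sg);q=bot.ik(t2,r2);print(" fin",hd,e,None if q is None else q.round(2))
E
```

```text
[-17.56027205  56.45997468] [ 0.57219531 -0.3066694   0.091347  ]
-1 pre [ 0.525 -0.292  0.124] [-0.94  0.44  2.05  1.94  0.56  2.32]
-1 grasp [ 0.604 -0.317  0.069] [-0.83  0.63  1.87  2.11  0.51  2.23]
-1 lift [ 0.657 -0.333  0.153] None
 fin 0 0 [-0.2   0.39  1.82 -0.    0.93 -1.77]
 fin 0 0.15 [-0.22  0.35  1.91  0.05  0.73 -1.82]
 fin 0 -0.15 [-0.18  0.44  1.73 -0.03  1.12 -1.74]
 fin 0.3 0 [-0.31  0.4   1.8   0.    0.94 -2.18]
 fin 0.3 0.15 [-0.36  0.36  1.89  0.13  0.77 -2.31]
 fin 0.3 -0.15 [-0.26  0.45  1.72 -0.09  1.1  -2.09]
 fin 0.6 0 [-0.38  0.43  1.74 -0.    0.97 -2.55]
 fin 0.6 0.15 [-0.45  0.4   1.81  0.17  0.86 -2.73]
 fin 0.6 -0.15 [-0.32  0.47  1.67 -0.13  1.09 -2.43]
 fin 1.57 0 [-0.41  0.64  1.31  0.    1.19  2.73]
 fin 1.57 0.15 [-0.46  0.65  1.29  0.14  1.27  2.63]
 fin 1.57 -0.15 [-0.36  0.63  1.34 -0.16  1.12  2.85]
1 pre [ 0.525 -0.292  0.124] [-0.94  0.44  2.05  1.94  0.56 -0.82]
1 grasp [ 0.604 -0.317  0.069] [-0.83  0.63  1.87  2.11  0.51 -0.91]
1 lift [ 0.657 -0.333  0.153] [-0.77  0.53  1.66  1.53  0.39 -0.23]
 fin 0 0 [-0.2   0.39  1.82 -0.    0.93  1.37]
 fin 0 0.15 [-0.22  0.35  1.91  0.05  0.73  1.32]
 fin 0 -0.15 [-0.18  0.44  1.73 -0.03  1.12  1.4 ]
 fin 0.3 0 [-0.31  0.4   1.8   0.    0.94  0.96]
 fin 0.3 0.15 [-0.36  0.36  1.89  0.13  0.77  0.83]
 fin 0.3 -0.15 [-0.26  0.45  1.72 -0.09  1.1   1.05]
 fin 0.6 0 [-0.38  0.43  1.74 -0.    0.97  0.59]
 fin 0.6 0.15 [-0.45  0.4   1.81  0.17  0.86  0.41]
 fin 0.6 -0.15 [-0.32  0.47  1.67 -0.13  1.09  0.72]
 fin 1.57 0 [-0.41  0.64  1.31  0.    1.19 -0.41]
 fin 1.57 0.15 [-0.46  0.65  1.29  0.14  1.27 -0.51]
 fin 1.57 -0.15 [-0.36  0.63  1.34 -0.16  1.12 -0.29]
```

```bash
python3 - <<'E'
from plan import *
t,r,z,uu=pose(P,h,el,1)
bot.command_gripper(.06,40)
bot.move_pose(t-.12*z+[0,0,.05],r)
bot.movel(t-.08*z,vel=.12)
f0=np.array(bot.current_contact_force())
s=bot.snapshot("wrist");im=s["color"].copy()
for q in(tail,lens,P): cv2.circle(im,tuple(proj(s,q).astype(int)),4,(0,0,255),-1)
cv2.imwrite("pics/pre.png",im)
print(bot.current_time(),bot.current_joints(),f0)
E
```

```text
34.35 [-0.91729531  0.47692308  2.01529686  1.98560972  0.54988977 -0.84619609] [-0.32613392  0.524257   -0.62675124]
```

View pics/pre.png

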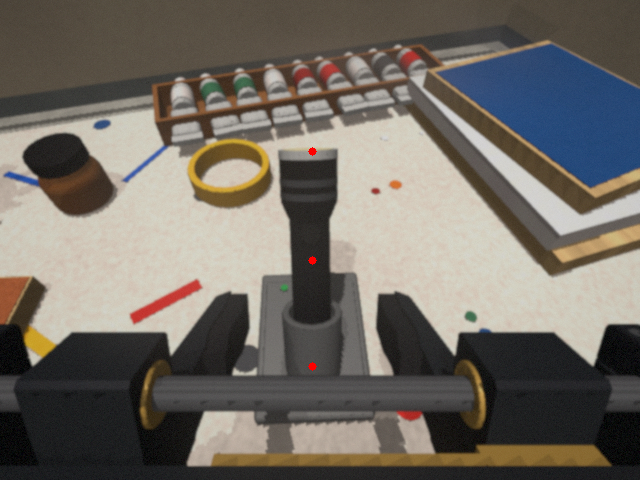

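The image shows the torch centred between the open fingers. The projected lens (312,151), grip point (312,260) and tail (312,366) all lie on its axis, so I'll grasp and draw it out.

```bash
python3 - <<'E'
from plan import *
t,r,z,uu=pose(P,h,el,1)
f0=np.array(bot.current_contact_force());ok=True
for d in(.04,.02,.01,0):
    bot.movel(t-d*z,vel=.08);f=np.array(bot.current_contact_force())
    if np.linalg.norm(f-f0)>6: ok=False;print("contact",d,f);break
if ok:
    bot.command_gripper(0,40);bot.hold(.2)
    print(bot.current_opening(),bot.current_grasp_force(),bot.current_contact_force()-f0)
    if bot.current_opening()>.02:
        for d in(.03,.06,.095):
            bot.movel(t+d*uu,vel=.08);print(d,bot.current_contact_force()-f0,bot.current_opening())
        bot.hold(.4);print(bot.current_opening(),bot.current_grasp_force(),bot.current_ft_torque())
print(bot.current_time(),bot.current_joints())
E
```

```text
0.02456324096022167 39.99206364154816 [ 0.84354728 -0.77692014  2.12551376]
0.03 [ 0.22600546 -1.05655858 -2.20116078] 0.024695001751552568
0.06 [ 0.49606051 -0.47438838 -1.42393924] 0.025039501965156526
0.095 [ 0.70330415 -1.11595765 -1.30733723] 0.025033109343251727
0.024791057196873478 39.991798996925354 [ 0.23832099  0.78582024 -0.00301911]
38.8167 [-0.77661573  0.53745412  1.67072878  1.56514544  0.38718134 -0.26763073]
```

```bash
python3 - <<'E'
from plan import *
hd=.4
p1,r1,_,_=pose(np.array([.47,-.18,.24]),hd,.4,1);p2,r2,_,_=pose(fin(hd,.17),hd,0,1);p3,r3,_,_=pose(fin(hd,.10),hd,0,1)
print(bot.ik(p1,r1),bot.ik(p2,r2),bot.ik(p3,r3))
bot.move_pose(p1,r1);bot.move_pose(p2,r2);bot.movel(p3,vel=.1);bot.hold(.5)
print(bot.current_time(),bot.current_ee_pos(),p3,bot.current_opening(),bot.current_grasp_force(),bot.current_contact_force())
V=[bot.snapshot(n) for n in("scene","side","wrist")]
L=C+[-.1*np.cos(hd),-.1*np.sin(hd),.1];U=np.array([np.cos(hd),np.sin(hd),0])
for v in V:
    for t,X in(("torch_lens",L),("torch",L-.15*U),("panel",C)):
        print(t,proj(v,X).round(),[(np.round(np.array(z["point"])*[640,480]).tolist(),round(z["confidence"],2)) for z in bot.spot_point(v,t)[:2]])
E
```

```text
[-0.77846836  0.22290227  1.63442913  0.40410754  1.15585119  0.25150113] [-3.35670600e-01  3.03270405e-01  1.69157466e+00 -8.88178420e-16
  1.14674759e+00  8.35125727e-01] [-3.35670600e-01  4.08312146e-01  1.78655229e+00 -8.88178420e-16
  9.46728218e-01  8.35125727e-01]
41.9417 [ 0.4520563  -0.03321265  0.06006254] [ 0.45202494 -0.03325403  0.06      ] 0.02506197076916372 39.99237835407257 [ 0.2092626  -0.31140065 -0.56364167]
torch_lens [336. 251.] [([207.0, 280.0], 0.68), ([337.0, 253.0], 0.54)]
torch [355. 225.] [([356.0, 226.0], 0.49)]
panel [322. 302.] [([323.0, 301.0], 0.95), ([260.0, 231.0], 0.44)]
torch_lens [302. 249.] []
torch [271. 280.] [([271.0, 275.0], 0.55)]
panel [321. 252.] [([324.0, 252.0], 0.9), ([351.0, 433.0], 0.71)]
torch_lens [313. 175.] [([311.0, 166.0], 0.73)]
torch [313. 475.] [([312.0, 467.0], 0.89)]
panel [312. -36.] []
```

Lens, tail and panel are all seen within a few pixels of where the plan puts them, so I'm handing in.

```bash
python3 -c "
from plant import bot
print(bot.hand_in())"
```

```text
the job is handed in; nothing more can be done
None
```

The job is handed in, result not reported back: the dimmer reads about 0.93 rad (tick 2), and the torch is held level at 40 N with its lens about 10 cm up and 10 cm short of the panel's middle, aimed across it.

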